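Click the green lamp-driver board onto its standoffs

ROBOT

A 6-joint arm with a two-finger parallel gripper is mounted at the origin on a cart in front of the work surface, level with it; the furniture and walls round the work are solid. World frame = base frame: x ahead of the robot, y to its left, z up, the work surface at z = 0. Lengths are in m, angles in degrees, forces in N, time in s.
With the tool pointing down it reaches from about 0.35 to 0.875 m from the base axis. Payload 4.2 kg.
Tool frame: the origin (TCP) lies midway between the tips of the shut fingers; the grasp point (between the pads) lies 19 mm behind it; z points along the fingers, x is the direction in which the jaws open and shut, and the axes are right-handed (so a half turn about z gives the same grasp; the last joint's range is limited). The gripper opens to 87 mm and grips with 3 to 60 N. Pads are 19 mm wide; open, the fingers measure 117 mm over their backs; the gripper's body (75 mm by 190 mm) begins 51 mm behind the grasp point.
Start: joints at [-51.131, 22.042, 0.453, 0, -68.411, -14.817], TCP at [0.255, -0.571, 0.223] pointing down, gripper open.
Joint ranges: [-179.83, 179.83], [-69.29, 118.12], [-61.27, 80.66], [-181.25, 117.63], [-171.15, -9.14], [-177.46, 177.46]. Speed limits (degrees/s): [159.86, 159.86, 180, 180, 180, 180].

INTERFACE

Orientations are given as a 3x3 rotation matrix whose columns are the frame's x, y, z axes.
In Python, from station import sense, capture, finish_job, find_in gives the robot as it stands.
- The arm moves only by the shell command python3 -m creep 'ROWS'. ROWS is JSON, a list of rows, each a list of 7 numbers: the shift along the tool's x, y, z in mm, then the turn, a rotation vector about the tool's x, y, z in degrees, then the opening, from 0 (shut) to 1 (fully open). A call has exactly 10 rows; each row shifts and turns the commanded pose from where the row before left it, along the tool's axes as they then stand; what a row does not reach is not made up. A row lasts 1/8 s, in which the tool goes at most 62.5 mm and 10.7 degrees, less where a joint would pass 70% of its speed; a pose out of reach is approached as far as the arm can. A call with a gripper value outside its range is refused whole. The fingers move at their own pace and stop on an object; the grip force is fixed at half the most. Time passes only in rows, so rows that do not move let the fingers close, or fill a call up. It gives the time, the measured TCP pose, the force and the opening at its end, in the units of the state.
- sense(): the state, without advancing time (a new reading comes with each control period).
- capture(name): name is "side" or "top" or "wrist"; returns a dict with "color" (420x560x3 uint8, blue, green, red), "vertical_fov" (degrees; the focal length in pixels is half the picture's height over the tangent of half this angle, whatever the lens; pixels are square), "cx", "cy" (the principal point, pixels), "k1" (the pictures are not rectified: a ray, as slopes to the right and down, at radius r is drawn at 1 + k1 r^2 times it, then the intrinsics apply), "R" (3x3) and "t" (3): a world point X has camera coordinates R X + t. Camera axes: x right, y down, z forward; pixel columns grow to the right and rows downward; lengths in m; the calibration is good to about 2 mm. A picture is of the moment at which its call begins. There is no depth.
- finish_job(): hands the job in, once; it reports no verdict.
Trained networks look in the newest picture that a camera, given by its name, has taken for a name from the list of things; names that differ only in an ending like _2 or _b are one class to them, and where a whole thing is asked for, a point or a joint stands for the part that bears it (a point fixed in the world has none). Each returns a list of dicts, best first, with "p" (0 to 1); they miss things now and then, are a little off and sometimes report something else, mostly with a low value. They report only what shows in the picture. A call takes as long as a camera call. They do not tell look-alikes from the thing itself.
- find_in(camera, name): "xy" ([column, row] in pixels, amid what is visible of it).
The state is a dict: "time_s": time; "joints": joint angles; "joint_velocities": joint speeds; "effort": joint torques, N m; "tcp_pos": TCP position; "ee_rot": TCP orientation; "wrist_force": force on the tool from outside, world axes, zero at the start; "moment": the same for the moment, N m; "gripper_width": opening from 0.0 (shut) to 1.0 (fully open).
Only numpy, scipy, OpenCV 4.12 (cv2) and the standard library are available. Lean on these libraries where they do the work, as an engineer would, in place of code of your own. Each camera call takes 0.05 s, during which the arm holds its last target. There are 200 camera calls.

TASK

The green circuit board is lying loose on its four snap standoffs. Press it straight down in its middle, where the bare square aluminium plate is, until it has clicked over all four standoffs and sits home and level, then let go. Leave the blue board as it is: it must stay loose on its own standoffs.

Things in the scene. Friction and masses are not known exactly. Their poses are not given: they have to be found in the camera images.
- green_board: Green circuit board 136 x 106 x 4 mm (x, y, z), 0.2 kg, four 16 mm corner holes. Origin: centre of its underside; z up, x along the long side. Press with shut fingers on the bare flat aluminium plate in its middle, 44 x 44 mm, top 10 mm above the origin; within 15 mm of the middle will do. White connectors on the short edges rise to 12 mm. At the start it lies loose and level.
- green_tray: Fixed grey tray under the green board, 160 x 130 mm, rim 12 mm. Origin: centre of its underside, on the worktop. Four white standoffs at (+-52, +-38) mm: rigid shoulders at 20 mm, sprung lobes above. The board's underside is 31 mm above this origin when loose, 20 mm when home. Clicking takes about 6 to 10 N in all; 20 N is ample. Tall microscope at x > 0.48, y > 0.28 m: swing round in front of it.
- blue_board: Bystander: blue circuit board, same shape, size and origin as the green one, loose on the standoffs of an equal grey tray. Not to be pressed or shifted. The two may lie either way round, left or right.
Not all that is in view belongs to the job. Of the things shaped like the green_board, the green one is meant.

How it is judged:
By the outcome, as a careful person would: the job done as asked, in the order asked, and still so for the second after the job is handed in, with the robot touching nothing.
It also fails if it takes over 27 s, if anything falls off the work surface, if the arm or the gripper's body presses on something with over 40 N, if the wrist force passes 120 N, or if a joint passes its speed limit or range.

## Working session

There is one attempt and no reset: what is moved stays moved. The work goes in short steps, Python scripts to look and compute and a shell command to move; the robot and the scene stay as the last step left them, time stands still between calls to the robot, and variables do not carry over. Pictures are saved under pics/ and viewed, about 8 in all and at most 12, crops included, and the job is handed in when it is done.

```bash
mkdir -p pics; cat > h.py <<'E'
import numpy as np, cv2
from station import sense, capture, finish_job, find_in
def K(c):
    h,w=c["color"].shape[:2]; f=h/2/np.tan(np.radians(c["vertical_fov"])/2)
    return np.array([[f,0,c["cx"]],[0,f,c["cy"]],[0,0,1.]]), np.array([c["k1"],0,0,0,0.])
def back(c,uv,z):
    k,d=K(c); p=cv2.undistortPoints(np.array(uv,float).reshape(-1,1,2),k,d).reshape(-1,2)
    R=np.array(c["R"]);t=np.array(c["t"]); o=-R.T@t
    r=np.c_[p,np.ones(len(p))]@R
    return o+r*((z-o[2])/r[:,2])[:,None]
def proj(c,X):
    k,d=K(c); return cv2.projectPoints(np.array(X,float).reshape(-1,1,3),cv2.Rodrigues(np.array(c["R"],float))[0],np.array(c["t"],float),k,d)[0].reshape(-1,2)
E
python3 - <<'E'
from h import *
s=sense(); print(s["tcp_pos"],s["ee_rot"],s["time_s"])
for n in("top","side"):
    c=capture(n); cv2.imwrite(f"pics/{n}0.png",c["color"])
    for o in("green_board","green_tray"):
        for q in find_in(n,o): print(n,o,q, back(c,q["xy"],.035))
E
```

```text
[ 0.25451074 -0.57017697  0.22147388] [[-4.07408848e-01  9.13245396e-01 -9.37203338e-04]
 [ 9.13243408e-01  4.07409918e-01  1.90706959e-03]
 [ 2.12344845e-03 -7.89377485e-05 -9.99997742e-01]] 0.0
top green_board {'xy': [245.6, 189.5], 'p': 0.91} [[0.58236802 0.03424219 0.035     ]]
top green_board {'xy': [157.0, 226.0], 'p': 0.6} [[0.49958356 0.24633285 0.035     ]]
top green_tray {'xy': [252.6, 210.5], 'p': 0.93} [[0.53128473 0.01835484 0.035     ]]
side green_board {'xy': [353.0, 183.2], 'p': 0.88} [[0.53804154 0.22812361 0.035     ]]
side green_board {'xy': [319.8, 224.0], 'p': 0.7} [[0.58261833 0.03882834 0.035     ]]
side green_board {'xy': [320.2, 244.3], 'p': 0.34} [[ 0.630886   -0.01417189  0.035     ]]
side green_tray {'xy': [320.4, 241.5], 'p': 0.82} [[ 0.62490498 -0.00667642  0.035     ]]
```

View pics/top0.png

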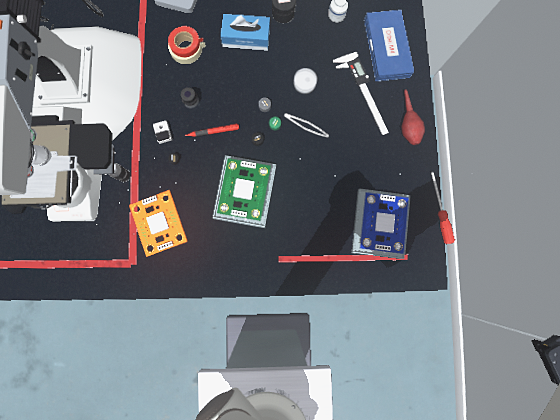

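View pics/side0.png

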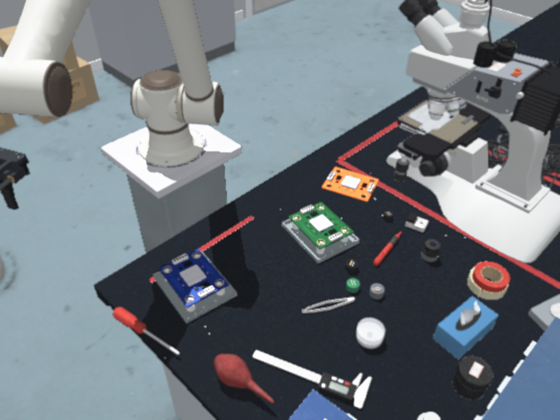

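Top view: the candidates are green at (245,189), blue at (385,222) and orange at (157,224). Only the one at (245,189) is green and on a tray, so it's the target. I'll locate its plate and confirm in a crop.

```bash
python3 - <<'E'
from h import *
s=sense(); R=np.array(s["ee_rot"]); crops=[]
for n,uv in(("top",(244,189)),("side",(321,223))):
    c=capture(n); im=c["color"]; h=im.min(2); 
    m=(h>170).astype(np.uint8); k,l,st,ce=cv2.connectedComponentsWithStats(m)
    i=min((i for i in range(1,k) if st[i,4]>80),key=lambda i:np.hypot(*(ce[i]-uv)))
    P=back(c,ce[i],.041)[0]; print(n,ce[i],st[i],P)
    print(" tool shift mm",1000*R.T@(P+[0,0,.05]-s["tcp_pos"]))
    u,v=ce[i].astype(int); r=cv2.resize(im[v-45:v+45,u-50:u+50],None,fx=4,fy=4)
    cv2.drawMarker(r,tuple(int(4*q) for q in (ce[i]-[u-50,v-45]+.5)),(0,0,255),0,10); crops.append(r)
cv2.imwrite("pics/crop.png",np.hstack(crops))
E
```

```text
top [243.23863636 188.68181818] [233 178  21  22 352] [0.58340716 0.03943639 0.041     ]
 tool shift mm [422.99062118 548.8113243  131.43770909]
side [320.42672414 222.2112069 ] [309 214  24  17 232] [0.58328983 0.03988255 0.041     ]
 tool shift mm [423.44587794 548.88597984 131.43804396]
```

View pics/crop.png

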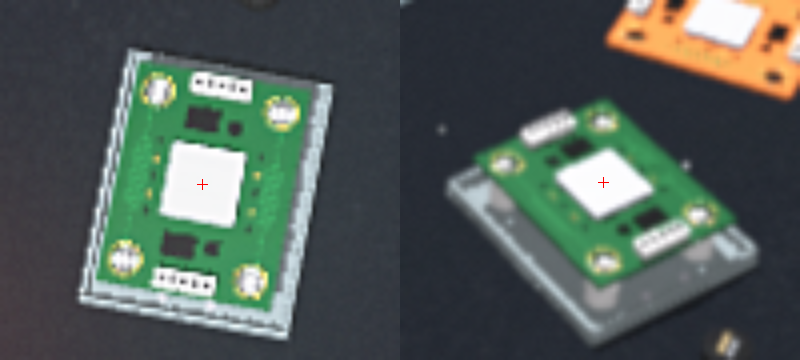

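The crop shows the green board on its tray, with the cross in the middle of its plate. The two cameras agree within 1 mm at (0.583, 0.040). Moving there with the fingers shut.

```bash
python3 -m creep '[[15,20,0,0,0,0,0],[30,39,0,0,0,0,0],[35,45,0,0,0,0,0],[35,45,0,0,0,0,0],[35,45,0,0,0,0,0],[35,45,0,0,0,0,0],[35,45,0,0,0,0,0],[35,45,0,0,0,0,0],[35,45,0,0,0,0,0],[35,45,0,0,0,0,0]]'; python3 -m creep '[[35,45,0,0,0,0,0],[30,40,10,0,0,0,0],[20,30,20,0,0,0,0],[10,15,20,0,0,0,0],[3,5,20,0,0,0,0],[0,0,20,0,0,0,0],[0,0,10,0,0,0,0],[0,0,0,0,0,0,0],[0,0,0,0,0,0,0],[0,0,0,0,0,0,0]]'
python3 - <<'E'
from h import *
s=sense();P=np.array([.5834,.0396,.041]);R=np.array(s["ee_rot"])
print(s["tcp_pos"],s["time_s"],s["gripper_width"],s["wrist_force"],R[:,2],"shift",1000*R.T@(P-s["tcp_pos"]))
E
```

```text
time_s: 1.65
tcp_pos: [0.5056, -0.1013, 0.223]
ee_rot: [[-0.408, 0.913, 0.001], [0.913, 0.408, -0.0], [-0.0, 0.001, -1.0]]
wrist_force: [0.9, -0.8, -0.5]
gripper_width: 0.019
time_s: 2.9
tcp_pos: [0.5887, 0.0414, 0.1235]
ee_rot: [[-0.407, 0.913, 0.002], [0.913, 0.407, 0.0], [-0.0, 0.002, -1.0]]
wrist_force: [0.2, -0.5, -0.4]
gripper_width: 0.007
[0.58870414 0.04136717 0.12348403] 2.9 0.007311059287073134 [ 0.18848349 -0.46527729 -0.36772101] [ 1.70522835e-03  4.86608599e-04 -9.99998428e-01] shift [ 0.56819537 -5.70869412 82.47399102]
```

```bash
python3 -m creep '[[0,-3,10,0,0,0,0],[0,-3,15,0,0,0,0],[0,0,15,0,0,0,0],[0,0,12,0,0,0,0],[0,0,10,0,0,0,0],[0,0,6,0,0,0,0],[0,0,4,0,0,0,0],[0,0,0,0,0,0,0],[0,0,0,0,0,0,0],[0,0,0,0,0,0,0]]'
python3 - <<'E'
from h import *
s=sense();P=np.array([.5834,.0396,.041]);R=np.array(s["ee_rot"])
print("shift",1000*R.T@(P-s["tcp_pos"]),s["wrist_force"])
cr=[]
for n in("top","side"):
    c=capture(n);u,v=proj(c,P)[0].astype(int);cr.append(cv2.resize(c["color"][v-45:v+45,u-50:u+50],None,fx=4,fy=4))
cv2.imwrite("pics/near.png",np.hstack(cr))
E
```

```text
time_s: 4.15
tcp_pos: [0.583, 0.039, 0.051]
ee_rot: [[-0.408, 0.913, 0.001], [0.913, 0.408, 0.0], [-0.0, 0.001, -1.0]]
wrist_force: [0.1, -0.2, 0.3]
gripper_width: 0.006
shift [0.41371714 0.58851608 9.95696643] [ 0.12560031 -0.19361783  0.25694233]
```

View pics/near.png

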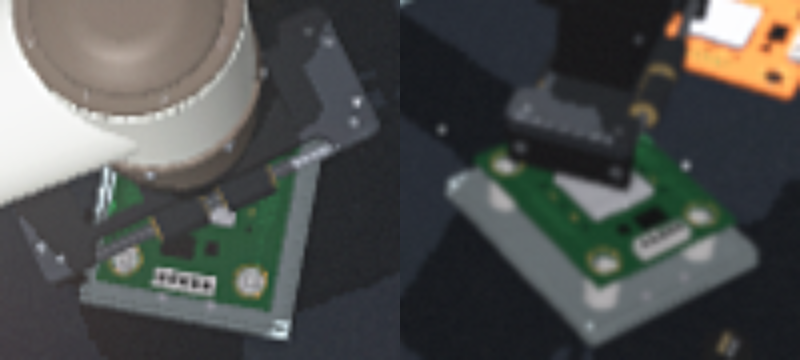

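The fingertips sit over the plate's middle (side crop about (610,185)), and the board is still loose. Pressing slowly now.

```bash
python3 -m creep '[[0,0,4,0,0,0,0],[0,0,3,0,0,0,0],[0,0,1,0,0,0,0],[0,0,1,0,0,0,0],[0,0,1,0,0,0,0],[0,0,1,0,0,0,0],[0,0,1,0,0,0,0],[0,0,1,0,0,0,0],[0,0,0,0,0,0,0],[0,0,0,0,0,0,0]]'
```

```text
time_s: 5.5
tcp_pos: [0.5836, 0.0389, 0.0396]
ee_rot: [[-0.408, 0.913, 0.002], [0.913, 0.408, -0.0], [-0.001, 0.002, -1.0]]
wrist_force: [-2.9, -0.2, 9.7]
gripper_width: 0.007
```

```bash
python3 -m creep '[[0,0,0.5,0,0,0,0],[0,0,0.5,0,0,0,0],[0,0,0.5,0,0,0,0],[0,0,0.5,0,0,0,0],[0,0,0.5,0,0,0,0],[0,0,0.5,0,0,0,0],[0,0,0.5,0,0,0,0],[0,0,0.5,0,0,0,0],[0,0,0,0,0,0,0],[0,0,0,0,0,0,0]]'
```

```text
time_s: 6.75
tcp_pos: [0.5825, 0.0389, 0.033]
ee_rot: [[-0.407, 0.913, -0.001], [0.913, 0.407, -0.0], [0.0, -0.001, -1.0]]
wrist_force: [0.2, -0.9, 0.7]
gripper_width: 0.004
```

```bash
python3 -m creep '[[0,0,1,0,0,0,0],[0,0,1,0,0,0,0],[0,0,1,0,0,0,0],[0,0,1,0,0,0,0],[0,0,0.5,0,0,0,0],[0,0,0.5,0,0,0,0],[0,0,0,0,0,0,0],[0,0,0,0,0,0,0],[0,0,0,0,0,0,0],[0,0,0,0,0,0,0]]'
```

```text
time_s: 8.0
tcp_pos: [0.5828, 0.0389, 0.0304]
ee_rot: [[-0.408, 0.913, 0.0], [0.913, 0.408, -0.0], [-0.0, 0.0, -1.0]]
wrist_force: [-3.5, 0.6, 10.8]
gripper_width: 0.004
```

Contact at 30 mm with rising force matches the home height. One firmer press to about 20 N, then check it.

```bash
python3 -m creep '[[0,0,0.5,0,0,0,0],[0,0,0.5,0,0,0,0],[0,0,0.5,0,0,0,0],[0,0,0.5,0,0,0,0],[0,0,0,0,0,0,0],[0,0,0,0,0,0,0],[0,0,0,0,0,0,0],[0,0,0,0,0,0,0],[0,0,0,0,0,0,0],[0,0,0,0,0,0,0]]'
```

```text
time_s: 9.25
tcp_pos: [0.5828, 0.0389, 0.0303]
ee_rot: [[-0.409, 0.913, 0.001], [0.913, 0.409, -0.001], [-0.001, 0.0, -1.0]]
wrist_force: [-7.9, 1.0, 20.9]
gripper_width: 0.004
```

Hard stop at home height. Lifting straight up, then swinging back the way it came to clear the view.

```bash
python3 -m creep '[[0,0,-2,0,0,0,0],[0,0,-3,0,0,0,0],[0,0,-6,0,0,0,0],[0,0,-15,0,0,0,0],[0,0,-25,0,0,0,0],[0,0,-30,0,0,0,0],[0,0,-30,0,0,0,0],[0,0,-30,0,0,0,0],[-15,-20,-25,0,0,0,0],[-30,-40,-10,0,0,0,0]]';python3 -m creep '[[-35,-45,0,0,0,0,0],[-35,-45,0,0,0,0,0],[-35,-45,0,0,0,0,0],[-35,-45,0,0,0,0,0],[-35,-45,0,0,0,0,0],[-35,-45,0,0,0,0,0],[-30,-40,0,0,0,0,0],[-15,-20,0,0,0,0,0],[0,0,0,0,0,0,0],[0,0,0,0,0,0,0]]'
python3 - <<'E'
from h import *
cr=[]
for n in("top","side"):
    c=capture(n);row=[]
    o=cv2.imread(f"pics/{n}0.png")
    for (u,v) in {"top":[(244,189),(382,222)],"side":[(321,225),(195,283)]}[n]:
        row.append(np.hstack([cv2.resize(i[v-45:v+45,u-50:u+50],None,fx=2 if 0 else 2,fy=2) for i in(o,c["color"])]))
    cr.append(np.vstack(row))
    m=(c["color"].min(2)>170).astype(np.uint8); k,l,st,ce=cv2.connectedComponentsWithStats(m)
    p={"top":(244,189),"side":(321,225)}[n]
    i=min((i for i in range(1,k) if st[i,4]>80),key=lambda i:np.hypot(*(ce[i]-p)))
    print(n,ce[i],st[i],[proj(c,[.5834,.0396,z])[0].round(1) for z in(.041,.030)])
cv2.imwrite("pics/end.png",np.hstack(cr))
E
```

```text
time_s: 10.5
tcp_pos: [0.5475, -0.0263, 0.2051]
ee_rot: [[-0.41, 0.912, 0.004], [0.912, 0.41, 0.0], [-0.001, 0.004, -1.0]]
wrist_force: [-0.5, -1.0, -0.8]
gripper_width: 0.004
time_s: 11.75
tcp_pos: [0.3491, -0.3937, 0.203]
ee_rot: [[-0.408, 0.913, 0.001], [0.913, 0.408, -0.0], [-0.0, 0.0, -1.0]]
wrist_force: [-0.5, 0.8, -0.6]
gripper_width: 0.004
top [243.66666667 189.60176991] [233 179  22  22 339] [array([243.2, 188.7]), array([243.5, 189.5])]
side [320.0376569  225.57740586] [309 218  24  17 239] [array([320.4, 222.3]), array([320.1, 225.4])]
```

View pics/end.png

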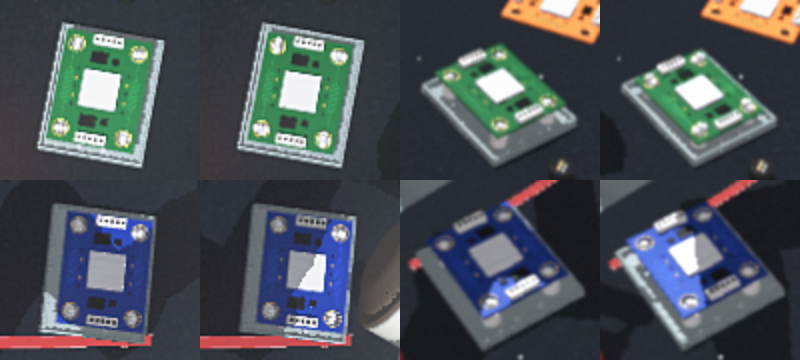

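The end picture shows the green board down in its tray and level. Its plate is at row 225.6 in the side view, where 225.4 is predicted for home and 222.3 for loose. The blue board has not moved; only the light on it has changed.

```bash
python3 -c "
from station import *
finish_job()"
```

```text
the job is handed in; nothing more can be done
```

I pressed the green board down on its aluminium plate with shut fingers, about 1 mm from the middle, and the job is handed in.

- **Press:** The force reached at least 9.7 N, then fell to almost nothing as the board clicked over. It then met a hard stop at 30.3 mm, against 30 mm for home, which held at 21 N straight down.
- **Release:** I lifted the arm straight up and swung it clear; it was touching nothing at about 12 s.
- **Green board:** Both cameras put the plate within 0.3 pixel of the home position. By eye, the board sits level; I did not measure each corner separately.
- **Blue board:** The before and after crops show it unmoved and still up on its standoffs.

None of the checks failed or disagreed.

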